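Slide the third tin between its two neighbours in the gated tin rack

TASK

The two flat tins in the low steel rack have crept together and the third tin lies loose on the printed mat to the left. First push the lock bolt fully back so that it frees the rack's side gate, then slide the gate fully outward, away from the tins. Then set the loose tin flat on the worktop in front of the open side of the rack, lengthwise in line with the gap between the two tins, and push it in along the worktop so that it spreads them, until it lies flat between them with its far end close to the back panel; leave the gate open, and do not lift the two tins or disturb the other things.

Things in the scene. Friction and masses are not known exactly. Their poses are not given: they have to be found in the camera images.
- rack: Low steel rack without a floor, fixed to the worktop, open towards the robot. Origin on the worktop where the middle tin's centre belongs; x runs into the rack, y to its left, z up. Slippery panels 34 mm high: back panel's inner face at x = 52 mm, left cheek's at y = 100 mm (cheek from x = -49 mm). Inner width 175 mm with the gate in, 205 mm with it out; three tins need 185 mm.
- rack_plinth (a point): Top centre of the solid plinth outside the gate, on the rack's right: 125 mm (rack x) by 52 mm (rack y), 20 mm high. It carries the lock bolt; two small 39 mm high keepers stand on it just outside the bolt's bar.
- gate (a joint): Travel of the side gate (the rack's right wall, a 4 mm plate 33 mm high) outwards, in m: 0 = in, 0.030 = fully out at its stop. It slides along the rack's -y, takes about 2 N (a few more when moved fast) and stays where it is left. It cannot move while the bolt is in.
- gate_knob (a point): Top centre of the gate's upright knob, an upright 12 mm thick post (15 mm cap) standing from 32 to 80 mm above the worktop near the gate's front end. With the gate in it is at x = -38, y = -78 mm of the rack; it moves with the gate.
- bolt (a joint): Travel of the lock bolt in m: 0 = locked (its bar stands behind the gate's lug), 0.028 = fully back at its stop, gate free (free from about 0.022). It slides along the rack's +x (away from the robot), takes about 2 N (a few more when moved fast) and stays where it is left.
- bolt_knob (a point): Top centre of the bolt's upright knob, an upright 12 mm thick post (15 mm cap) standing from 34 to 80 mm above the worktop on the plinth. With the bolt locked it is at x = 28, y = -102 mm of the rack; it moves with the bolt.
- tin_loose_mid (a point): Centre (half-way up, 12 mm above its underside) of the loose flat rectangular tin with rounded corners: 63 wide (x axis) x 105 long (y axis) x 25 mm high (z up), about 0.15 kg. Its solid rim is 60 x 101 mm, tapering to 53 x 93 mm at the bottom; the flat part of each short end is 42 mm wide. Lies flat on the 2 mm thick printed mat, left of the rack, turned anyhow.
- tin_loose: The same loose tin; origin at the centre of its underside, x across, y along its length. Beyond it, and behind and left of the rack, a fixed shelf hangs 0.50 m above the worktop; its front edge runs from about (0.66, 0.09) to (0.42, 0.50) m in the base frame, on a thin post at (0.67, 0.13): keep the wrist and elbow in front of it.
- tin_left_mid (a point): Centre of the left tin in the rack, same kind as the loose one, its length (y axis) along the rack's x, near the left cheek; loose.
- tin_left: The left tin; origin at the centre of its underside.
- tin_right_mid (a point): Centre of the right tin in the rack, same kind, its length (y axis) along the rack's x, near the gate; loose. The clear gap between left and right tin is about 32 to 47 mm at the start.
- tin_right: The right tin; origin at the centre of its underside.
- pepper_shaker: Bystander: pepper shaker, 44 mm across, 90 high, origin under its centre. Leave it alone.
- chilli_jar: Bystander: jar with a lid, 58 mm across, 86 high, origin under its centre. Leave it alone.
- sauce_tub: Bystander: paper tub, 72 mm across, 71 high, origin under its centre. Leave it alone.
- spice_jar: Bystander: spice jar, 44 mm across, 105 high, origin under its centre. Leave it alone.

How it is judged:
By the outcome, as a careful person would: the job done as asked, in the order asked, and still so for the second after the job is handed in, with the robot touching nothing.
It also fails if it takes over 72 s, if anything falls off the work surface, if the arm or the gripper's body presses on something with over 40 N, if the wrist force passes 120 N, or if a joint passes its speed limit or range.

ROBOT

A 6-joint arm with a two-finger parallel gripper is mounted at the origin on a cart in front of the work surface, level with it; the furniture and walls round the work are solid. World frame = base frame: x ahead of the robot, y to its left, z up, the work surface at z = 0. Lengths are in mm, angles in rad, forces in N, time in s.
With the tool pointing down it reaches from about 275 to 750 mm from the base axis. Payload 10.2 kg.
Tool frame: the origin (TCP) lies at the very end of the fingers, on their centre line; the grasp point (between the pads) lies 19 mm behind it; z points along the fingers, y is the line along which they close (so a half turn about z gives the same grasp; the last joint's range is limited). The gripper opens to 85 mm and grips with 20 to 120 N. Pads are 22 mm wide; open, the fingers measure 114 mm over their backs; the gripper's body (76 mm by 85 mm) begins 54 mm behind the grasp point. The pads swing forward as they close: fully open they stand 13 mm farther back than shut.
Start: joints at [1.045, 0.313, 1.498, -0, 1.331, -0.223], TCP at [156.565, 501.117, 231.294] pointing down, gripper open.
Joint ranges: [-2.94, 2.94], [-0.97, 2.17], [0.19, 2.56], [-1.23, 4.37], [0.02, 3.11], [-2.88, 2.88]. Speed limits (rad/s): [2.39, 2.39, 3.01, 3.14, 3.14, 3.14].

INTERFACE

Orientations are given as a unit quaternion [w, x, y, z].
In Python, from rig import ctrl, optics gives the robot as it stands. The module is installed in compiled form; this text tells all that it offers.
- The arm moves only by the shell command python3 -m handwheel 'ROWS' [FORCE]. ROWS is JSON, a list that holds one entry, the list of rows, each a list of 5 numbers: the gripper command: -1 is fully open, 1 is shut, values between are in proportion, then the shift along the world's x, y, z in units of 50 mm (1.0 is 50 mm), then the turn about the world's z in units of 8 degrees (1.0 is 8 degrees). In form: [[[gripper, tx, ty, tz, twist], ...]]. A call has 1 to 10 rows; each row shifts and turns the commanded pose from where the row before left it; what a row does not reach is not made up. A row lasts 1/10 s, in which the tool goes at most 50 mm and 8.59 degrees, less where a joint would pass 70% of its speed; a pose out of reach is approached as far as the arm can. A call is refused whole if a number of a shift passes 1 or a number of a turn 1, either way. A call with a gripper value outside its range is refused whole. The fingers move at their own pace and stop on an object; FORCE is the grip in N (left out, the last holds). Time passes only in rows, so rows that do not move let the fingers close. It gives the time, the measured TCP pose, the force, the opening and the grip force at its end, in the units of the state.
- ctrl.sense(): the state, without advancing time (a new reading comes with each control period).
- optics.capture(name): name is "scene" or "top" or "wrist"; returns a dict with "img" (480x640x3 uint8, blue, green, red), "K" (3x3 intrinsics, pixels), "dist_coeffs" ([k1, k2, p1, p2, k3] as OpenCV has them; the pictures are not rectified), "R" (3x3) and "t" (3): a world point X has camera coordinates R X + t. Camera axes: x right, y down, z forward; pixel columns grow to the right and rows downward; lengths in mm; the calibration is good to about 2 mm. A picture is of the moment at which its call begins. There is no depth.
- ctrl.finish_job(): hands the job in; it is judged then, once.
The state is a dict: "time_s": time; "joints": joint angles; "dq": joint speeds; "tau": joint torques, N m; "eef_pos": TCP position; "ee_rot": TCP orientation; "force": force on the tool from outside, world axes, zero at the start; "wrist_torque": the same for the moment, N m; "grip_width": opening from 0.0 (shut) to 1.0 (fully open); "grip_force": force on a finger pad.
Only numpy, scipy, OpenCV 4.12 (cv2) and the standard library are available. Lean on these libraries where they do the work, as an engineer would, in place of code of your own. Each camera call takes 0.05 s, during which the arm holds its last target. There are 200 camera calls.

## Working session

There is one attempt and no reset: what is moved stays moved. The work goes in short steps, Python scripts to look and compute and a shell command to move; the robot and the scene stay as the last step left them, time stands still between calls to the robot, and variables do not carry over. Pictures are saved under pics/ and viewed, at most 10 in all, crops included, and the job is handed in when it is done.

```bash
mkdir -p pics; cat > h.py <<'E'
import numpy as np, cv2
from rig import ctrl, optics
def cap(n,f=None):
    c=optics.capture(n)
    if f: cv2.imwrite('pics/'+f,c['img'])
    return c
def ray(c,uv,z):
    K=np.array(c['K'],float);R=np.array(c['R']);t=np.array(c['t']).ravel()
    p=cv2.undistortPoints(np.array(uv,float).reshape(-1,1,2),K,np.array(c['dist_coeffs'],float)).reshape(-1,2)
    d=np.c_[p,np.ones(len(p))]@R; o=-R.T@t
    return o+d*((z-o[2])/d[:,2])[:,None]
def proj(c,X):
    X=np.array(X,float).reshape(-1,3)
    r,_=cv2.Rodrigues(np.array(c['R'],float))
    return cv2.projectPoints(X,r,np.array(c['t'],float).reshape(3,1),np.array(c['K'],float),np.array(c['dist_coeffs'],float))[0].reshape(-1,2)
E
python3 - <<'E'
from h import *
for n in ('scene','top'):
    c=cap(n,n+'0.png'); R=np.array(c['R']);print(n,-R.T@np.array(c['t']).ravel(),R[2])
s=ctrl.sense();print(s)
E
```

```text
scene [ -86.98273676 -562.7099531   530.70243354] [ 0.64633755  0.64982389 -0.39997085]
top [ 436.69936865  141.55980672 1106.90380313] [ 0.14627132 -0.02545008 -0.98891708]
{'time_s': 0.1, 'joints': array([ 1.04460598e+00,  3.13395893e-01,  1.49832399e+00, -1.05192277e-05,
        1.33100598e+00, -2.23378321e-01]), 'dq': array([-0.00118785, -0.003268  , -0.00345202, -0.00034861,  0.00172032,
        0.0005446 ]), 'tau': array([ 2.12345258e-03, -4.12902474e+01, -2.60142964e+01, -1.85728773e-04,
        3.03299625e-03,  1.49863013e-05]), 'eef_pos': array([156.44899375, 500.91922547, 230.80533532]), 'ee_rot': array([-2.02664091e-04,  1.50826946e-01,  9.88560019e-01, -5.29144503e-04]), 'force': array([ 0.72355046, -0.76349022, -0.44386619]), 'wrist_torque': array([-0.00300234,  0.02588319, -0.02188628]), 'grip_force': 0.0, 'grip_width': 1.003819506772423}
```

View pics/top0.png

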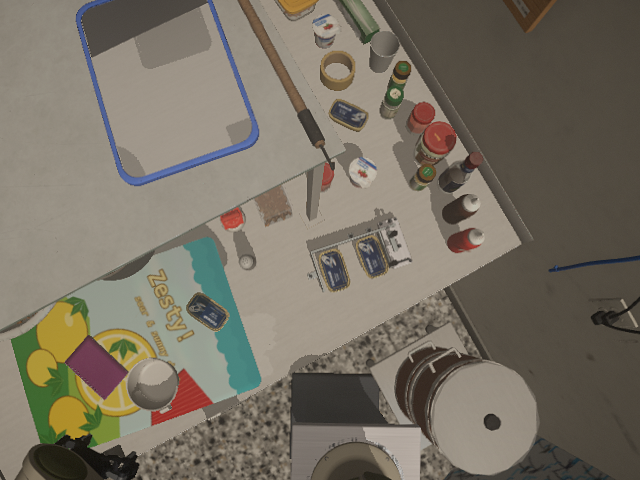

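View pics/scene0.png

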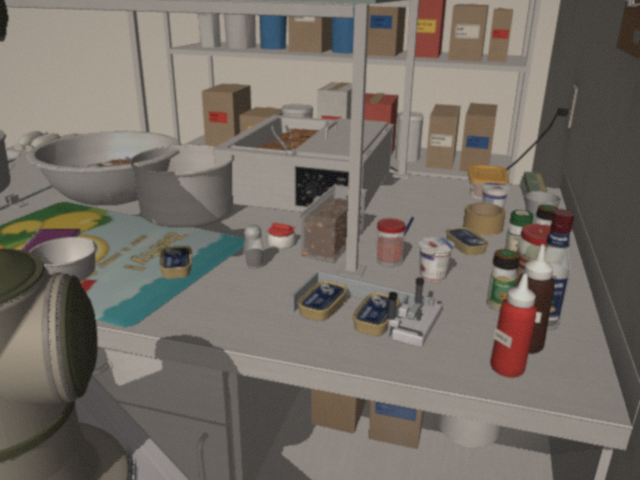

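The top view shows the rack tins at about (332,270) and (372,255), the plinth at about (397,240) and the loose tin at about (208,312). The shaker is at (247,262). I'll zoom in for details.

```bash
python3 - <<'E'
from h import *
a=cv2.imread('pics/top0.png')[205:300,300:420]; b=cv2.imread('pics/scene0.png')[260:355,290:450]
a=cv2.resize(a,None,fx=5,fy=5,interpolation=cv2.INTER_CUBIC)
b=cv2.resize(b,None,fx=5,fy=5,interpolation=cv2.INTER_CUBIC)
cv2.imwrite('pics/a.png',cv2.convertScaleAbs(a,alpha=1.4));cv2.imwrite('pics/b.png',cv2.convertScaleAbs(b,alpha=1.4))
c=cap('top');im=c['img'];hsv=cv2.cvtColor(im,cv2.COLOR_BGR2HSV)
m=cv2.inRange(hsv,(100,60,20),(130,255,150))
for k in cv2.findContours(m,0,2)[0]:
    A=cv2.contourArea(k)
    if A>150 :
        r=cv2.minAreaRect(k)
        if r[0][0]<190 or r[0][1]<200: continue
        P=ray(c,cv2.boxPoints(r),25); q=P-P.mean(0)
        e=[P[1]-P[0],P[2]-P[1]];L=max(e,key=np.linalg.norm)
        print(A,r,P.mean(0).round(),[round(np.linalg.norm(x)) for x in e],np.degrees(np.arctan2(L[1],L[0])).round(1))
E
```

```text
244.5 ((594.0263061523438, 263.72772216796875), (6.18970251083374, 91.12616729736328), 83.41805267333984) [ 567. -622.   25.] [267, 17] -82.4
```

View pics/a.png

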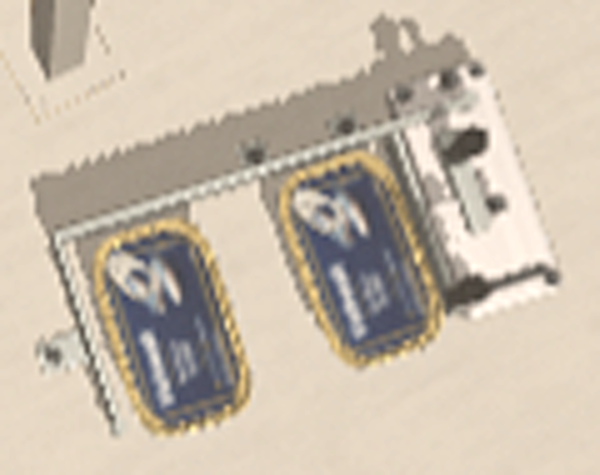

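View pics/b.png

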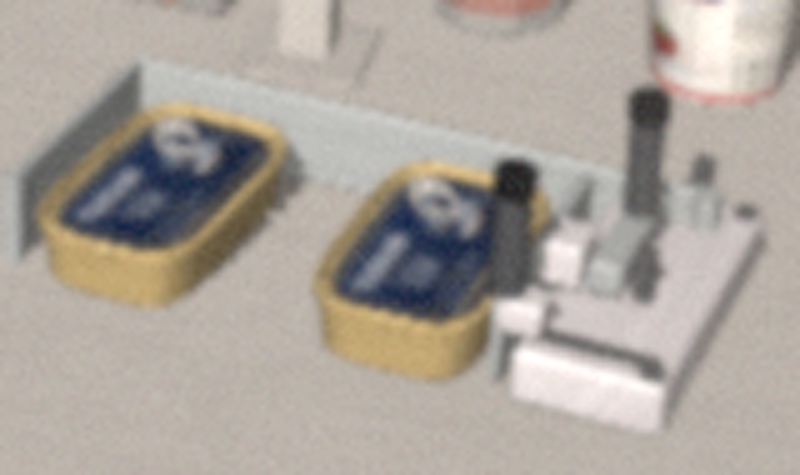

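The crops show the cheek, back panel and both black knob caps clearly. In top-image pixels the bolt cap is at about (393,233) and the gate cap at about (394,263). In scene pixels they are at about (420,280) and (393,294).

```bash
python3 - <<'E'
from h import *
t=cap('top');s=cap('scene')
A=lambda x,y:(300+x/5-.4,205+y/5-.4); B=lambda x,y:(290+x/5-.4,260+y/5-.4)
def tri(ua,ub):
    Z=np.arange(0,120,1.);d=[np.linalg.norm(ray(t,ua,z)-ray(s,ub,z)) for z in Z];i=int(np.argmin(d))
    return Z[i],d[i],((ray(t,ua,Z[i])+ray(s,ub,Z[i]))/2).round(1)
print('boltknob',tri(A(470,140),B(650,98)),ray(t,A(470,140),80),ray(s,B(650,98),80))
print('gateknob',tri(A(470,288),B(516,170)),ray(t,A(470,288),80),ray(s,B(516,170),80))
for n,a,b in (('BL',(58,236),(140,62)),('FL',(115,432),(15,178)),('BR',(430,112),None)):
    print(n,ray(t,A(*a),34).round(1),b and ray(s,B(*b),34).round(1))
for n,c in (('top',t),('scene',s)):
    im=c['img'];hsv=cv2.cvtColor(im,cv2.COLOR_BGR2HSV)
    gold=cv2.inRange(hsv,(12,75,50),(32,255,255));blue=cv2.inRange(hsv,(100,70,20),(130,255,160))
    for nm,mk,z in (('gold',gold,25),('blue',blue,25)):
      mk=cv2.morphologyEx(mk,cv2.MORPH_CLOSE,np.ones((3,3)))
      for k in cv2.findContours(mk,0,2)[0]:
        r=cv2.minAreaRect(k);u=ray(c,[r[0]],25)[0]
        if cv2.contourArea(k)<80 or not(250<u[0]<650 and -200<u[1]<400):continue
        h=ray(c,k.reshape(-1,2).astype(float),z)[:,:2].astype(np.float32)
        q=cv2.minAreaRect(h);bp=cv2.boxPoints(q);e=max(bp[1]-bp[0],bp[2]-bp[1],key=np.linalg.norm)
        print(n,nm,np.round(r[0]),np.round(q[0],1),np.round(q[1],1),np.degrees(np.arctan2(e[1],e[0])).round(1))
E
```

```text
boltknob (np.float64(79.0), np.float64(3.7788991092911814), array([[621.8, -71.6,  79. ]])) [[620.36172058 -70.00298053  80.        ]] [[621.41375863 -74.17431553  80.        ]]
gateknob (np.float64(79.0), np.float64(4.127683830448939), array([[550.1, -72.1,  79. ]])) [[548.66913642 -70.34468003  80.        ]] [[550.04138693 -74.77585266  80.        ]]
BL [[572.8 126.4  34. ]] [[573.6 124.3  34. ]]
FL [[476.9  95.3  34. ]] [[481.1  90.3  34. ]]
BR [[642.2 -59.1  34. ]] None
top gold [414. 376.] [ 277.  -136.6] [ 77.3 189.3] -27.7
top gold [207. 311.] [418.3 377.1] [103.2  61.7] 56.1
top gold [334. 270.] [530.8  68.5] [104.8  62.6] 19.7
top gold [372. 256.] [568.  -25.8] [104.3  63.2] 21.6
top blue [213. 316.] [406.9 362.5] [54.4 37.2] 55.9
scene gold [334. 411.] [ 333.4 -155.8] [63.5 73. ] -60.9
scene gold [371. 313.] [551.1 -30.2] [135.5  56.8] 37.5
scene gold [322. 299.] [519.8  57.2] [131.6  71.8] 20.6
scene gold [167. 261.] [404.6 405.5] [212.4 114. ] 62.7
scene blue [373. 312.] [556.3 -32.2] [61.8 38.2] 21.7
scene blue [323. 296.] [528.2  65.2] [78.9 38.2] 18.8
scene blue [176. 257.] [419.2 376.6] [74.2 39.5] 53.6
```

Rack estimate: origin about (558.5, 13.5) mm, yaw 20.5°. The gap centre is at rack y of about +10, and the loose tin is at (418,377) with its long axis at 56°. I'm going to the bolt first with the gripper shut.

```bash
python3 -m handwheel '[[[1,0.5,-0.7,0,0.3],[1,0.5,-0.7,0,0.3],[1,0.5,-0.7,0,0.3],[1,0.5,-0.7,0,0.3],[1,0.5,-0.7,0,0.3],[1,0.5,-0.7,0,0.3],[1,0.5,-0.7,0,0.3],[1,0.5,-0.7,0,0.3],[1,0.5,-0.7,0,0.3],[1,0.5,-0.7,0,0.3]]]' 40 && python3 -m handwheel '[[[1,0.53,-0.66,-0.2,0.25],[1,0.53,-0.66,-0.2,0.25],[1,0.53,-0.66,-0.2,0.25],[1,0.53,-0.66,-0.2,0.25],[1,0.53,-0.66,-0.2,0.25],[1,0.53,-0.66,-0.2,0.25],[1,0.53,-0.66,-0.2,0.25],[1,0,0,0,0],[1,0,0,0,0]]]'
cat > look.py <<'E'
from h import *
import sys
O=np.array([558.5,13.5]);a=np.radians(20.5);RR=np.array([[np.cos(a),-np.sin(a)],[np.sin(a),np.cos(a)]])
def st():
    s=ctrl.sense();q=s['ee_rot'];p=s['eef_pos'];w,x,y,z=q
    ya=np.degrees(np.arctan2(1-2*(x*x+z*z),2*(x*y-w*z)))
    print('t',round(s['time_s'],2),'pos',p.round(1),'rack',((p[:2]-O)@RR).round(1),'yaw_y',ya.round(1),'F',s['force'].round(1),'gw',round(s['grip_width'],2),'gf',s['grip_force'],'j',s['joints'].round(2))
def mv(rx,ry): # world units from current to rack point
    p=ctrl.sense()['eef_pos'][:2]; print('units',((O+RR@[rx,ry]-p)/50).round(2))
E
python3 - <<'E'
from look import *
st();mv(1,-102);cap('wrist','w1.png')
E
```

```text
time_s: 1.25
eef_pos: [407.3, 149.5, 231.4]
ee_rot: [0.0, -0.059, 0.998, 0.0]
force: [0.6, 0.1, 0.0]
grip_width: 0.0
grip_force: 0.0
time_s: 2.15
eef_pos: [591.9, -80.2, 160.5]
ee_rot: [-0.001, -0.179, 0.984, 0.0]
force: [1.2, 0.7, 0.5]
grip_width: -0.003
grip_force: 0.0
t 2.15 pos [591.9 -80.2 160.5] rack [ -1.5 -99.5] yaw_y 110.6 F [1.2 0.7 0.5] gw -0.0 gf 0.0 j [-0.33  0.53  1.37  0.    1.25 -2.26]
units [ 0.07 -0.03]
```

View pics/w1.png

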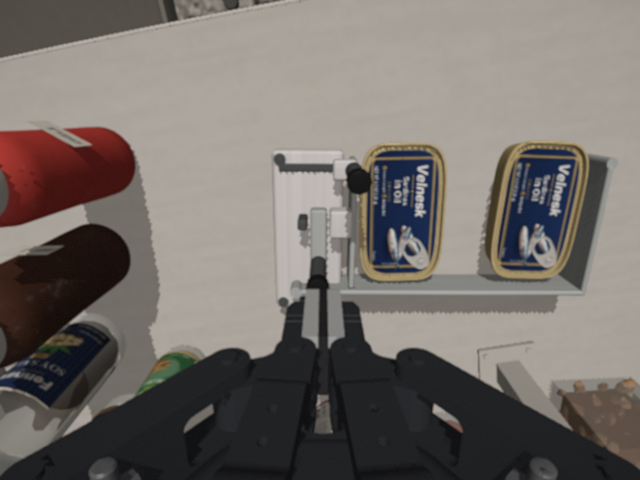

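The wrist view shows the gate cap at (358,180), the bolt cap at about (318,268), the rack's back-left corner at (584,292) and the tins at (403,212) and (540,210). I'll refine the rack pose from these.

```bash
python3 - <<'E'
from look import *
c=cap('wrist')
for n,u,z,r in (('gate',(359,181),80,(-38,-78)),('bolt',(318,269),80,(28,-102)),('BL',(584,293),34,(53,101)),('FL',(616,160),34,(-49,101))):
    p=ray(c,u,z)[0][:2]; print(n,p.round(1),'rack',((p-O)@RR).round(1),'nominal',r)
im=c['img'];hsv=cv2.cvtColor(im,cv2.COLOR_BGR2HSV);m=cv2.inRange(hsv,(12,75,50),(32,255,255));m[:130]=0;m[300:]=0;m[:,:340]=0
m=cv2.morphologyEx(m,cv2.MORPH_CLOSE,np.ones((5,5)))
for k in cv2.findContours(m,0,2)[0]:
    if cv2.contourArea(k)<2000: continue
    P=((ray(c,k.reshape(-1,2).astype(float),25)[:,:2]-O)@RR).astype(np.float32);print('tin',cv2.minAreaRect(P))
E
```

```text
gate [549.3 -73.4] rack [-39.1 -78.2] nominal (-38, -78)
bolt [608.6 -76.4] rack [  15.5 -101.7] nominal (28, -102)
BL [574.1 128.8] rack [ 55.  102.5] nominal (53, 101)
FL [478.3  94.9] rack [-46.6 104.3] nominal (-49, 101)
tin ((-4.420032501220703, -41.540157318115234), (103.91926574707031, 61.33002471923828), 1.7308155298233032)
tin ((-5.993320465087891, 56.85720443725586), (68.5249252319336, 104.38031768798828), 88.4078140258789)
```

```bash
python3 -m handwheel '[[[1,0.03,-0.04,-0.5,0],[1,0,0,-0.6,0],[1,0,0,-0.6,0],[1,0,0,-0.4,0],[1,0,0,0,0],[1,0,0,0,0]]]'; python3 - <<'E'
from look import *
st();mv(36,-102)
E
```

```text
time_s: 2.85
eef_pos: [593.9, -81.3, 57.6]
ee_rot: [0.001, -0.18, 0.984, -0.0]
force: [-0.6, -0.5, 1.2]
grip_width: 0.001
grip_force: 0.0
t 2.85 pos [593.9 -81.3  57.6] rack [-1.000e-01 -1.012e+02] yaw_y 110.7 F [-0.6 -0.5  1.2] gw 0.0 gf 0.0 j [-0.33  0.65  1.46  0.    1.03 -2.26]
units [0.68 0.24]
```

```bash
python3 -m handwheel '[[[1,0.15,0.05,-0.05,0],[1,0.1,0.03,0,0],[1,0.1,0.04,0,0],[1,0.1,0.03,0,0],[1,0.1,0.04,0,0],[1,0.05,0.02,0,0],[1,0,0,0,0]]]'; python3 - <<'E'
from look import *
st();c=cap('scene','s1.png');im=cv2.resize(c['img'][240:345,340:480],None,fx=5,fy=5,interpolation=cv2.INTER_CUBIC);cv2.imwrite('pics/s1c.png',im)
E
```

```text
time_s: 3.55
eef_pos: [623.9, -71.2, 53.7]
ee_rot: [0.0, -0.179, 0.984, 0.0]
force: [-0.3, -0.4, 0.5]
grip_width: -0.001
grip_force: 0.0
t 3.55 pos [623.9 -71.2  53.7] rack [  31.6 -102.2] yaw_y 110.7 F [-0.3 -0.4  0.5] gw -0.0 gf 0.0 j [-0.3   0.71  1.36  0.    1.07 -2.23]
```

View pics/s1c.png

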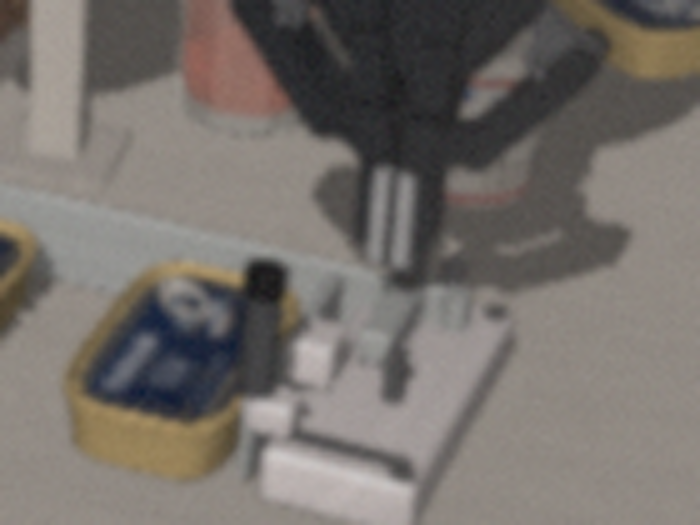

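The bar has moved back under the fingers. I'll keep going until the stop shows in the force reading.

```bash
for i in 1; do python3 -m handwheel '[[[1,0.05,0.02,0,0],[1,0.05,0.02,0,0]]]'|grep -E 'pos|force:'; python3 -m handwheel '[[[1,0.03,0.01,0,0],[1,0.03,0.01,0,0]]]'|grep -E 'pos|force:';python3 -m handwheel '[[[1,0.03,0.01,0,0],[1,0.03,0.01,0,0]]]'|grep -E 'pos|force:'; done; python3 -c "
from look import *
st()"
```

```text
eef_pos: [628.4, -69.4, 53.6]
force: [-1.9, -0.3, -0.7]
grip_force: 1.1
eef_pos: [629.2, -69.2, 53.3]
force: [-21.8, -6.3, 7.7]
grip_force: 11.3
eef_pos: [629.7, -69.0, 53.1]
force: [-37.3, -13.1, 15.9]
grip_force: 19.6
t 4.2 pos [629.7 -69.   53.1] rack [  37.8 -102.2] yaw_y 110.7 F [-37.3 -13.1  15.9] gw 0.0 gf 19.618996381759644 j [-0.29  0.73  1.33 -0.01  1.1  -2.22]
```

The stop is reached at rack x of about 37.5, as predicted. Next is the gate.

```bash
python3 -m handwheel '[[[1,-0.2,-0.08,0,0],[1,-0.1,-0.04,0.3,0],[1,0,0,0.6,0],[1,-0.5,0.4,0.2,0],[1,-0.7,0.35,0,0],[1,0,0,0,0]]]' | grep -E 'pos|force:'; python3 -c "
from look import *
st();mv(-38,-46)"
```

```text
eef_pos: [556.5, -33.5, 109.7]
force: [-0.2, -0.4, -0.3]
grip_force: 0.0
t 4.8 pos [556.5 -33.5 109.7] rack [-18.3 -43.3] yaw_y 110.7 F [-0.2 -0.4 -0.3] gw 0.0 gf 0.0 j [-0.27  0.51  1.55  0.    1.09 -2.2 ]
units [-0.35 -0.19]
```

```bash
python3 -m handwheel '[[[1,-0.35,-0.19,0,0],[1,0,0,-0.5,0],[1,0,0,-0.6,0],[1,0,0,0,0],[1,0.07,-0.19,0,0],[1,0.03,-0.09,0,0],[1,0.04,-0.1,0,0],[1,0.03,-0.09,0,0],[1,0.04,-0.1,0,0],[1,0,0,0,0]]]' | grep -E 'pos|force:'; python3 -c "
from look import *
st();mv(-38,-86)"
```

```text
eef_pos: [553.0, -74.7, 54.1]
force: [0.3, 0.3, -0.5]
grip_force: 0.0
t 5.8 pos [553.  -74.7  54.1] rack [-36.1 -80.7] yaw_y 110.6 F [ 0.3  0.3 -0.5] gw -0.0 gf 0.0 j [-0.34  0.58  1.6  -0.    0.96 -2.27]
units [ 0.   -0.11]
```

```bash
for i in 1; do python3 -m handwheel '[[[1,0.03,-0.06,0,0],[1,0,0,0,0]]]'|grep -E 'pos|force:'; python3 -m handwheel '[[[1,0.02,-0.05,0,0],[1,0,0,0,0]]]'|grep -E 'pos|force:';python3 -m handwheel '[[[1,0.01,-0.03,0,0],[1,0.01,-0.03,0,0]]]'|grep -E 'pos|force:'; done; python3 -c "
from look import *
st()"
```

```text
eef_pos: [554.0, -77.2, 53.7]
force: [-0.9, 0.3, 0.7]
grip_force: 0.1
eef_pos: [555.0, -79.6, 53.7]
force: [-0.8, -0.3, 1.0]
grip_force: 0.4
eef_pos: [555.6, -81.4, 53.5]
force: [-3.0, 12.9, 4.1]
grip_force: 6.2
t 6.4 pos [555.6 -81.4  53.5] rack [-36.  -87.9] yaw_y 110.6 F [-3.  12.9  4.1] gw -0.0 gf 6.21863454580307 j [-0.35  0.59  1.58  0.    0.97 -2.29]
```

```bash
python3 -m handwheel '[[[1,0.02,-0.04,0,0],[1,0,0,0,0]]]'|grep -E 'pos|force:';  python3 -m handwheel '[[[1,-0.1,0.25,0,0],[1,0,0.1,0.5,0],[1,-0.2,0.3,0.8,0],[1,-0.3,0.4,0.7,0],[-1,-0.4,0.5,0.5,0],[-1,-0.4,0.8,0,0.4],[-1,-0.4,0.8,0,0.4],[-1,-0.4,0.8,0,0.4],[-1,-0.4,0.8,0,0.4],[-1,0,0,0,0.4]]]'|grep -E 'pos|force:'; python3 -c "
from look import *
st();c=cap('top');im=cv2.resize(c['img'][200:340,300:420],None,fx=4,fy=4,interpolation=cv2.INTER_CUBIC);cv2.imwrite('pics/t2.png',im)
print((np.array([418.3,377.1])-ctrl.sense()['eef_pos'][:2])/50)"
```

```text
eef_pos: [555.7, -81.6, 53.5]
force: [-7.1, 17.2, 6.4]
grip_force: 9.0
eef_pos: [424.9, 156.5, 179.1]
force: [1.1, -0.9, 0.2]
grip_force: 0.0
t 7.6 pos [424.9 156.5 179.1] rack [-75.  180.8] yaw_y 127.1 F [ 1.1 -0.9  0.2] gw 0.99 gf 0.0 j [ 0.09  0.21  1.78  0.    1.15 -2.12]
[-0.15671084  4.44316632]
```

View pics/t2.png

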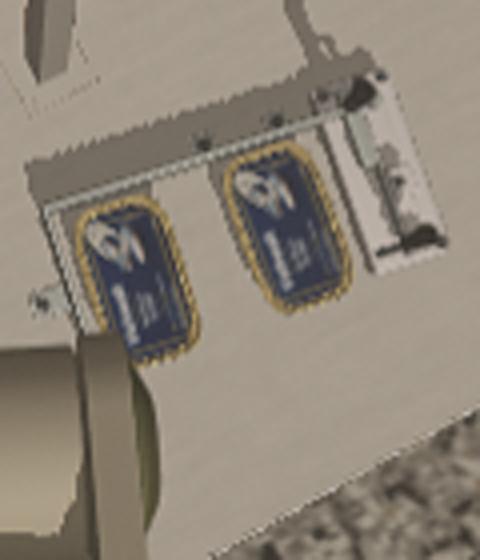

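The gate is fully out, the bolt is back and both tins are undisturbed. Now the loose tin.

```bash
python3 -m handwheel '[[[-1,-0.03,0.7,0,0.6],[-1,-0.03,0.8,0,0.6],[-1,-0.03,0.8,0,0.6],[-1,-0.03,0.8,0,0.56],[-1,-0.03,0.7,-0.2,0],[-1,0,0.6,-0.2,0],[-1,0,0,0,0],[-1,0,0,0,0]]]'|grep -E 'pos|force:'; python3 -c "
from look import *
st();c=cap('wrist','w2.png')
im=c['img'];hsv=cv2.cvtColor(im,cv2.COLOR_BGR2HSV)
m=cv2.inRange(hsv,(105,90,20),(125,255,140));print('tcp px',proj(c,[ctrl.sense()['eef_pos'],[418.3,377.1,27]]).round())
for k in cv2.findContours(m,0,2)[0]:
    if cv2.contourArea(k)<300: continue
    print(cv2.minAreaRect(k),cv2.minAreaRect(ray(c,k.reshape(-1,2).astype(float),26)[:,:2].astype(np.float32)))
"
```

```text
eef_pos: [419.9, 372.9, 158.5]
force: [-0.3, -0.2, 0.7]
grip_force: 0.0
t 8.45 pos [419.9 372.9 158.5] rack [ -4.  385.2] yaw_y 145.5 F [-0.3 -0.2  0.7] gw 1.0 gf 0.0 j [ 0.52  0.46  1.49 -0.    1.2  -2.02]
tcp px [[323. 309.]
 [329. 224.]]
((327.4632568359375, 220.58148193359375), (103.35735321044922, 57.154300689697266), 87.70938873291016) ((418.8782958984375, 375.93145751953125), (78.36558532714844, 40.746482849121094), 57.66251754760742)
```

View pics/w2.png

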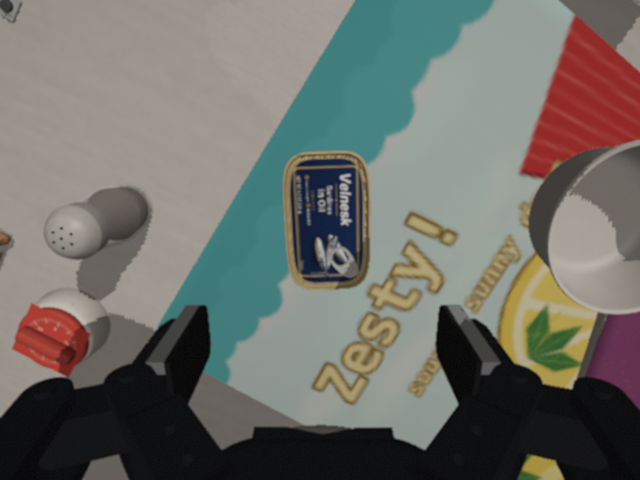

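The tin is centred at (418.9,376), yaw about 57°, on the finger line. I'll descend and grip.

```bash
python3 -m handwheel '[[[-1,-0.02,0.07,-0.6,0.1],[-1,0,0,-0.8,0],[-1,0,0,-0.8,0],[-1,0,0,-0.6,0],[-1,0,0,-0.26,0],[-1,0,0,0,0],[1,0,0,0,0],[1,0,0,0,0],[1,0,0,0,0],[1,0,0,0,0]]]' 40|grep -E 'pos|force|width'; python3 -m handwheel '[[[1,0,0,0,0],[1,0,0,0.2,0],[1,0,0,0.4,0],[1,0,0,0.5,0],[1,0,0,0,0]]]'|grep -E 'pos|force|width'
python3 - <<'E'
from look import *
st();c=cap('top');p=ray(c,[(353,338),(419,302)],0)[:,:2];print('edge',p,((p-O)@RR).round())
c=cap('scene');im=cv2.resize(c['img'][150:330,60:330],None,fx=2.5,fy=2.5);cv2.imwrite('pics/s3.png',im);mv(-122,8)
E
```

```text
eef_pos: [419.7, 377.0, 7.9]
force: [-0.8, -1.8, 5.3]
grip_width: 0.682
grip_force: 42.1
eef_pos: [420.2, 377.7, 64.9]
force: [-0.5, -0.0, -1.5]
grip_width: 0.683
grip_force: 43.6
t 10.0 pos [420.2 377.7  64.9] rack [ -2.  389.6] yaw_y 146.3 F [-0.5 -0.  -1.5] gw 0.68 gf 43.55643421411514 j [ 0.52  0.58  1.57  0.    0.99 -2.03]
edge [[ 363.07296722   14.23653874]
 [ 457.42379721 -153.10239136]] [[-183.   69.]
 [-153. -121.]]
units [ 0.46 -7.97]
```

View pics/s3.png

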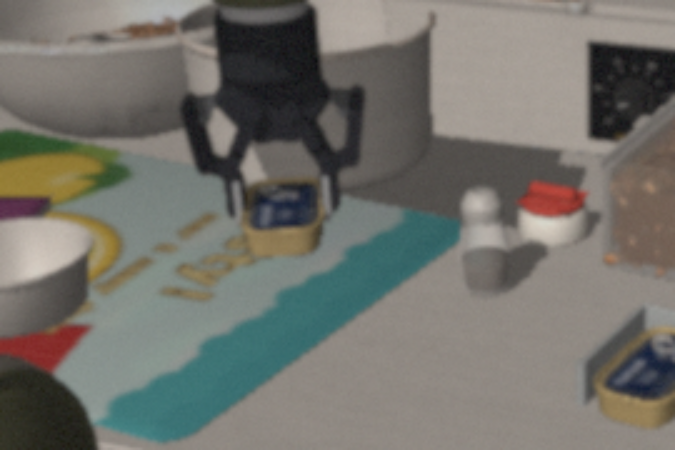

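The tin is held level. The table edge lies at rack x of about -173, so I'll set the tin down with its centre at rack x of about -113.

```bash
python3 -m handwheel '[[[1,0,0,0.8,0],[1,0.06,-0.5,0.8,-0.45],[1,0.06,-0.8,0,-0.45],[1,0.06,-0.8,0,-0.45],[1,0.06,-0.8,0,-0.45],[1,0.06,-0.8,0,-0.45],[1,0.06,-0.8,0,-0.45],[1,0.06,-0.8,0,-0.45],[1,0.06,-0.8,0,-0.45],[1,0.06,-0.8,0,-0.45]]]' |grep -E 'pos|force|width'; python3 -m handwheel '[[[1,0.05,-0.8,0,-0.43],[1,0,-0.2,0,0],[1,0,0,-0.5,0],[1,0,0,-0.5,0],[1,0,0,0,0],[1,0,0,0,0]]]'|grep -E 'pos|force|width'
python3 - <<'E'
from look import *
st();mv(-113,8);c=cap('top');im=c['img'];
c=cap('wrist','w4.png')
E
```

```text
eef_pos: [444.9, 30.1, 140.1]
force: [0.3, -0.0, -1.5]
grip_width: 0.684
grip_force: 44.3
eef_pos: [447.9, -18.0, 90.9]
force: [-0.3, -0.7, -1.3]
grip_width: 0.689
grip_force: 44.3
t 11.7 pos [447.9 -18.   90.9] rack [-114.6    9.2] yaw_y 110.5 F [-0.3 -0.7 -1.3] gw 0.69 gf 44.31179702281952 j [-0.3   0.32  1.89  0.    0.92 -2.23]
units [ 0.04 -0.01]
```

View pics/w4.png

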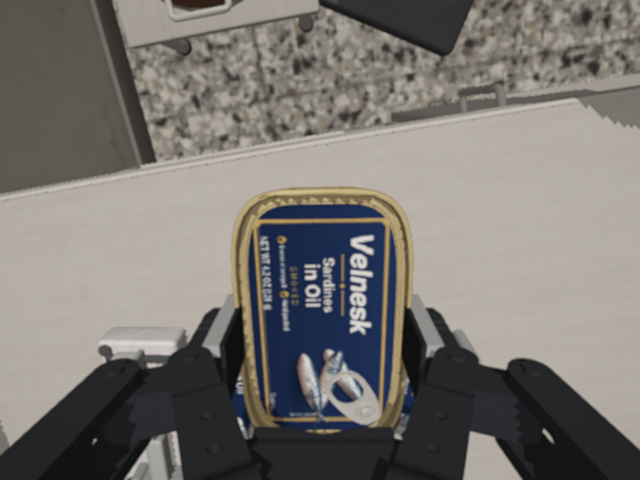

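The tin is held nearly square, with its near end at about (322,188) px and the table edge at about (325,137) px. I've now used all ten pictures, so the rest is numeric.

```bash
python3 - <<'E'
from look import *
c=cap('wrist')
for n,u,z in (('near end',(322,188),109),('L side',(410,250),109),('R side',(233,250),109),('edge',(325,137),0),('blue nearL',(390,215),109),('blue nearR',(256,221),109),('edgeL',(560,104),0),('edgeR',(160,162),0)):
    print(n,((ray(c,u,z)[0][:2]-O)@RR).round(1))
E
```

```text
near end [-167.     8.3]
L side [-145.8   38.2]
R side [-145.8  -21.8]
edge [-175.4    9.8]
blue nearL [-158.1   30.7]
blue nearR [-156.   -13.5]
edgeL [-194.6  144.6]
edgeR [-161.2  -88.3]
```

```bash
python3 -m handwheel '[[[1,0.02,0,-0.5,-0.25],[1,0,0,-0.5,0],[1,0,0,-0.4,0],[1,0,0,-0.2,0],[1,0,0,-0.06,0],[1,0,0,-0.03,0],[1,0,0,0,0]]]' |grep -E 'pos|force|width'; python3 -c "
from look import *
st()"
```

```text
eef_pos: [449.6, -18.5, 7.0]
force: [0.5, -0.4, -1.6]
grip_width: 0.688
grip_force: 44.3
t 12.55 pos [449.6 -18.5   7. ] rack [-113.2    8.2] yaw_y 108.5 F [ 0.5 -0.4 -1.6] gw 0.69 gf 44.3084442615509 j [-0.3   0.49  1.95  0.    0.71 -2.2 ]
```

```bash
python3 -m handwheel '[[[1,0,0,-0.03,0],[1,0,0,0,0]]]' |grep -E 'pos|force:'; python3 -m handwheel '[[[0.5,0,0,0,0],[-1,0,0,0,0],[-1,0,0,0,0],[-1,0,0,0,0],[-1,0,0,0.8,0],[-1,0,0,0.9,0],[-1,-0.6,-0.2,0.3,0.25],[-1,-0.9,-0.3,0,0],[1,0,0,0,0],[1,0,0,0,0]]]' |grep -E 'pos|force|width'; cat > tins.py <<'E'
from look import *
c=cap('top');im=c['img'];hsv=cv2.cvtColor(im,cv2.COLOR_BGR2HSV)
m=cv2.morphologyEx(cv2.inRange(hsv,(12,75,50),(32,255,255)),cv2.MORPH_CLOSE,np.ones((3,3)))
for k in cv2.findContours(m,0,2)[0]:
    if cv2.contourArea(k)<80: continue
    P=((ray(c,k.reshape(-1,2).astype(float),25)[:,:2]-O)@RR).astype(np.float32);r=cv2.minAreaRect(P)
    if abs(r[0][0])<180 and abs(r[0][1])<120: print('tin',np.round(r[0],1),np.round(r[1],1),round(r[2],1),'lo',P.min(0).round(1),'hi',P.max(0).round(1))
E
python3 -c "
from tins import *
st();mv(-185,7)"
```

```text
eef_pos: [449.7, -18.5, 5.8]
force: [-1.6, 0.3, 5.9]
grip_force: 44.9
eef_pos: [374.0, -43.7, 105.1]
force: [0.5, -0.6, 0.8]
grip_width: 0.693
grip_force: 0.0
tin [-117.4    9.3] [ 61.6 110.9] 89.3 lo [-172.8  -21.7] hi [-61.9  40.4]
tin [-6.8 61.3] [ 62.6 104.7] 89.2 lo [-59.2  29.6] hi [45.7 92.7]
tin [ -4.9 -40. ] [104.4  62.4] 2.0 lo [-56.9 -71.6] hi [47.2 -8.6]
t 13.8 pos [374.7 -43.6 105.1] rack [-192.2   10.9] yaw_y 110.5 F [0.3 0.4 0.3] gw 0.6 gf 0.0 j [-0.43  0.16  2.07  0.    0.91 -2.36]
units [ 0.16 -0.02]
```

The tin is flat, square and in line with the gap (y 9.3). I'll descend behind it with the fingers about 15 mm apart.

```bash
python3 -m handwheel '[[[0.65,0.12,-0.02,-0.3,0],[0.65,0,0,-0.6,0],[0.65,0,0,-0.6,0],[0.65,0,0,-0.4,0],[0.65,0,0,-0.04,0],[0.65,0,0,0,0]]]' |grep -E 'pos|force:|width'; python3 -m handwheel '[[[0.65,0.15,0.05,0,0],[0.65,0.15,0.05,0,0],[0.65,0.15,0.05,0,0],[0.65,0,0,0,0]]]' |grep -E 'pos|force:|width'; python3 -c "
from tins import *
st()"
```

```text
eef_pos: [380.6, -44.3, 7.8]
force: [-1.4, 0.4, 0.3]
grip_width: 0.175
grip_force: 0.0
eef_pos: [403.9, -36.8, 8.3]
force: [0.3, -0.1, -0.1]
grip_width: 0.177
grip_force: 0.0
tin [-62.   10.1] [216. 164.] 1.0 lo [-170.7  -71. ] hi [47.2 92.7]
t 14.85 pos [403.2 -36.8   8. ] rack [-163.1    7.3] yaw_y 110.5 F [-0.6 -0.   0. ] gw 0.18 gf 0.0 j [-0.38  0.42  2.07 -0.    0.65 -2.31]
```

```bash
for i in 1; do python3 -m handwheel '[[[0.65,0.1,0.035,0,0],[0.65,0.1,0.035,0,0],[0.65,0.1,0.035,0,0]]]' |grep -E 'pos|force:'; python3 -m handwheel '[[[0.65,0.1,0.035,0,0],[0.65,0.1,0.035,0,0],[0.65,0.1,0.035,0,0]]]' |grep -E 'pos|force:'; done; sed -i 's/np.ones((3,3))/np.ones((2,2))/' tins.py; cat >> tins.py <<'E'
b=cv2.inRange(hsv,(100,60,20),(130,255,160))
for k in cv2.findContours(b,0,2)[0]:
    if cv2.contourArea(k)<60: continue
    P=((ray(c,k.reshape(-1,2).astype(float),25)[:,:2]-O)@RR).astype(np.float32);r=cv2.minAreaRect(P)
    if abs(r[0][0])<180 and abs(r[0][1])<120: print('blue',np.round(r[0],1),np.round(r[1],1),round(r[2],1),'lo',P.min(0).round(1),'hi',P.max(0).round(1))
E
python3 -c "
from tins import *
st()"
```

```text
eef_pos: [417.5, -31.4, 7.7]
force: [-1.8, -0.2, 1.1]
grip_force: 1.0
eef_pos: [433.0, -26.2, 7.8]
force: [-2.0, 0.6, -0.6]
grip_force: 0.6
tin [-26.7   7.7] [179.4 149.4] 90.0 lo [-101.4  -81.9] hi [48.1 97.4]
t 15.5 pos [433.8 -26.2   7.9] rack [-130.7    6.5] yaw_y 110.5 F [-1.1 -0.6  0.1] gw 0.17 gf 0.0985977501841262 j [-0.33  0.46  1.99  0.    0.69 -2.26]
```

```bash
for i in 1; do python3 -m handwheel '[[[0.65,0.1,0.03,0,0],[0.65,0.1,0.03,0,0],[0.65,0.1,0.03,0,0],[0.65,0.1,0.03,0,0]]]' |grep -E 'pos|force:'; python3 -m handwheel '[[[0.65,0.1,0.03,0,0],[0.65,0.1,0.03,0,0],[0.65,0.1,0.03,0,0]]]' |grep -E 'pos|force:';python3 -m handwheel '[[[0.65,0.1,0.03,0,0],[0.65,0.1,0.03,0,0],[0.65,0,0,0,0]]]' |grep -E 'pos|force:'; done
python3 -c "
from tins import *
st();mv(-65,3)"
```

```text
eef_pos: [453.0, -20.3, 7.8]
force: [-2.4, 0.0, 0.1]
grip_force: 0.8
eef_pos: [468.0, -15.7, 7.8]
force: [-2.0, -0.2, -0.1]
grip_force: 0.7
eef_pos: [478.4, -12.8, 7.9]
force: [0.0, 0.5, 0.4]
grip_force: 0.0
tin [-3.6  5.9] [182.7 102.4] 89.7 lo [-54.5 -85.4] hi [48.1 97.4]
t 16.55 pos [478.  -12.8   7.8] rack [-84.7   3.5] yaw_y 110.5 F [-0.1  0.3  0.3] gw 0.17 gf 0.0 j [-0.27  0.53  1.86  0.    0.75 -2.2 ]
units [0.37 0.13]
```

```bash
for i in 1; do python3 -m handwheel '[[[0.65,0.1,0.035,0,0],[0.65,0.1,0.035,0,0],[0.65,0.06,0.02,0,0]]]' |grep -E 'pos|force:'; python3 -m handwheel '[[[0.65,0.04,0.015,0,0],[0.65,0.04,0.015,0,0],[0.65,0,0,0,0]]]' |grep -E 'pos|force:'; done
python3 -c "
from tins import *
st()
for n in ('top','scene'):
    c=cap(n);cv2.imwrite('pics/e_%s.png'%n,c['img'])
    h=cv2.cvtColor(c['img'],cv2.COLOR_BGR2HSV);b=cv2.inRange(h,(100,70,20),(130,255,160))
    for k in cv2.findContours(b,0,2)[0]:
        if cv2.contourArea(k)<60: continue
        P=((ray(c,k.reshape(-1,2).astype(float),25)[:,:2]-O)@RR).astype(np.float32);r=cv2.minAreaRect(P)
        if abs(r[0][0])<180 and abs(r[0][1])<120: print(n,np.round(r[0],1),np.round(r[1],1),round(r[2],1))
"
```

```text
eef_pos: [491.0, -8.2, 7.8]
force: [-2.5, 0.5, -0.2]
grip_force: 0.6
eef_pos: [494.9, -6.8, 7.8]
force: [0.5, -0.6, -0.3]
grip_force: 0.0
tin [ 7.3 -5.9] [159.5  80. ] 90.0 lo [-32.7 -85.6] hi [47.3 73.9]
t 17.2 pos [494.8  -6.9   7.8] rack [-66.8   3.2] yaw_y 110.5 F [0.8 0.5 0.3] gw 0.18 gf 0.0 j [-0.25  0.55  1.81  0.    0.77 -2.18]
scene [ -3.8 -56. ] [78.2 38.4] 1.6
```

```bash
python3 -m handwheel '[[[0.65,0.03,0.01,0,0],[0.65,0,0,0,0]]]' |grep -E 'pos|force:'; python3 -m handwheel '[[[0.65,0.02,0.01,0,0],[0.65,0,0,0,0]]]' |grep -E 'pos|force:'; python3 -m handwheel '[[[0.65,-0.2,-0.07,0,0],[0.65,-0.2,-0.07,0,0],[0.65,0,0,0.6,0],[0.65,0,0,0.9,0],[0.65,-0.3,-0.1,0.9,0],[0.65,-0.6,-0.2,0.3,0],[0.65,-0.8,-0.1,0,0],[0.65,-0.8,-0.1,0,0],[0.65,0,0,0,0]]]' |grep -E 'pos|force:'
python3 -c "
from tins import *
st()
for n in ('top','scene','wrist'):
    c=cap(n);cv2.imwrite('pics/f_%s.png'%n,c['img'])
    h=cv2.cvtColor(c['img'],cv2.COLOR_BGR2HSV);b=cv2.inRange(h,(100,70,20),(130,255,160))
    for k in cv2.findContours(b,0,2)[0]:
        if cv2.contourArea(k)<60: continue
        P=((ray(c,k.reshape(-1,2).astype(float),25)[:,:2]-O)@RR).astype(np.float32);r=cv2.minAreaRect(P)
        if abs(r[0][0])<180 and abs(r[0][1])<120: print(n,np.round(r[0],1),np.round(r[1],1),round(r[2],1))
"
```

```text
eef_pos: [496.1, -6.4, 7.8]
force: [-1.4, -0.4, 0.7]
grip_force: 0.2
eef_pos: [497.2, -5.9, 7.8]
force: [-0.4, -0.2, -0.6]
grip_force: 0.3
eef_pos: [347.8, -37.4, 142.2]
force: [0.0, 0.1, 0.5]
grip_force: 0.0
tin [-4.6  5.8] [183.  105.4] 89.4 lo [-57.4 -85.6] hi [48.9 97.4]
t 18.65 pos [350.2 -37.9 142.8] rack [-213.1   24.8] yaw_y 110.4 F [ 0.3 -0.5 -0.1] gw 0.17 gf 0.0 j [-0.44  0.03  2.09 -0.    1.02 -2.37]
scene [ -3.  -55.4] [77.1 38.4] 0.4
scene [-6.1  4.1] [78.5 39.2] 0.4
scene [-4.  66.3] [37.3 78.5] 88.7
wrist [-36.6  11.1] [14.8 28.4] 0.0
```

```bash
python3 - <<'E'
from tins import *
ys,xs=np.nonzero(m|b); P=((ray(c,np.c_[xs,ys].astype(float),25)[:,:2]-O)@RR)
for y in (-65,-55,-45,-10,0,10,55,65,75):
    q=P[(abs(P[:,1]-y)<5)&(abs(P[:,0])<70)];print(y,q[:,0].min().round(1),q[:,0].max().round(1))
# back panel top line
g=c['img']
for y in (-20,4,30):
    X=[[*(O+RR@[x,y]),z] for x,z in ((52,34),(54,34),(48,25),(52,0))];print(y,proj(c,X).round(1).tolist())
for y in (4,):
    for x in range(36,66,2):
        u=proj(c,[[*(O+RR@[x,y]),25]])[0].round().astype(int);print(x,u,g[u[1],u[0]])
E
```

```text
tin [-4.6  5.8] [183.  105.4] 89.4 lo [-57.4 -85.6] hi [48.9 97.4]
-65 -54.0 47.2
-55 -54.7 47.2
-45 -54.6 47.2
-10 -57.4 45.7
0 -57.3 45.7
10 -57.3 45.7
55 -54.5 48.1
65 -53.7 48.1
75 -53.6 48.9
-20 [[357.0, 236.9], [356.7, 236.2], [357.1, 239.0], [355.4, 239.0]]
4 [[348.0, 239.9], [347.7, 239.2], [348.1, 242.0], [346.6, 242.0]]
30 [[338.2, 243.2], [337.9, 242.5], [338.4, 245.2], [337.1, 245.1]]
36 [350 246] [60 67 72]
38 [349 246] [57 58 59]
40 [349 245] [53 51 53]
42 [349 244] [57 59 62]
44 [349 243] [ 66  89 101]
46 [348 243] [ 63  91 105]
48 [348 242] [ 63  89 103]
50 [348 241] [56 67 74]
52 [348 240] [82 88 90]
54 [347 240] [86 93 97]
56 [347 239] [ 96 105 112]
58 [347 238] [ 97 108 117]
60 [347 238] [ 97 108 117]
62 [346 237] [ 98 109 118]
64 [346 236] [ 98 108 118]
```

The middle tin sits about 2 mm short of its neighbours. I'll give it one more gentle push of about 4 mm.

```bash
python3 -c "
from look import *
mv(-84,5)"; python3 -m handwheel '[[[0.65,0.8,0.14,0,0],[0.65,0.8,0.14,0,0],[0.65,0.8,0.14,-0.2,0],[0.65,0.18,0.13,-0.7,0],[0.65,0,0,-0.9,0],[0.65,0,0,-0.7,0],[0.65,0,0,-0.16,0],[0.65,0,0,0,0]]]' |grep -E 'pos|force:'; python3 -c "
from look import *
st();mv(-64.5,5)"
```

```text
units [2.51 0.54]
eef_pos: [481.1, -10.2, 9.2]
force: [0.1, -0.2, 0.8]
grip_force: 0.0
t 19.65 pos [481.1 -10.2   9.2] rack [-80.8   4.9] yaw_y 110.5 F [ 0.1 -0.2  0.8] gw 0.18 gf 0.0 j [-0.27  0.53  1.85 -0.    0.76 -2.19]
units [0.31 0.12]
```

```bash
for i in 1; do python3 -m handwheel '[[[0.65,0.16,0.06,0,0],[0.65,0.15,0.06,0,0],[0.65,0.03,0.01,0,0],[0.65,0,0,0,0]]]' |grep -E 'pos|force:'; python3 -m handwheel '[[[0.65,0.02,0.01,0,0],[0.65,0.01,0,0,0]]]' |grep -E 'pos|force:';python3 -m handwheel '[[[0.65,0.02,0.01,0,0],[0.65,0,0,0,0]]]' |grep -E 'pos|force:'; done; python3 -c "
from look import *
st()"
```

```text
eef_pos: [498.8, -3.8, 10.5]
force: [-0.9, -0.2, -0.3]
grip_force: 0.0
eef_pos: [499.6, -3.4, 10.0]
force: [-0.3, -0.3, 1.0]
grip_force: 0.3
eef_pos: [500.5, -2.9, 9.8]
force: [-0.6, -0.7, -0.4]
grip_force: 0.3
t 20.45 pos [500.5  -2.9   9.8] rack [-60.1   5. ] yaw_y 110.5 F [-0.6 -0.7 -0.4] gw 0.18 gf 0.321183018386364 j [-0.24  0.56  1.8  -0.    0.79 -2.17]
```

Still no back contact at x = -60. I'll back off and check.

```bash
python3 -m handwheel '[[[0.65,-0.2,-0.07,0,0],[0.65,-0.2,-0.07,0,0],[0.65,0,0,0.6,0],[0.65,0,0,0.9,0],[0.65,-0.3,-0.1,0.9,0],[0.65,-0.6,-0.2,0.3,0],[0.65,-0.8,-0.1,0,0],[0.65,-0.8,-0.1,0,0],[0.65,0,0,0,0]]]' |grep -E 'pos|force:'; cat > ext.py <<'E'
from tins import *
ys,xs=np.nonzero(m|b); P=((ray(c,np.c_[xs,ys].astype(float),25)[:,:2]-O)@RR)
for y in (-65,-55,-45,-10,5,15,55,65,75):
    q=P[(abs(P[:,1]-y)<5)&(abs(P[:,0])<70)];print(y,q[:,0].min().round(1),q[:,0].max().round(1))
st()
E
python3 ext.py; python3 - <<'E'
from h import *
import look
s=cap('scene');t=cap('top')
# caps: darkest blobs near expected positions
for n,r in (('bolt',(56,-102)),('gate',(-38,-108))):
  for nm,c in (('top',t),('scene',s)):
    u=proj(c,[[*(look.O+look.RR@r),78]])[0];x,y=u.round().astype(int);g=cv2.cvtColor(c['img'],6)[y-6:y+7,x-6:x+7]
    yy,xx=np.nonzero(g<45);p=ray(c,[(x-6+xx.mean(),y-6+yy.mean())],76)[0][:2];print(n,nm,((p-look.O)@look.RR).round(1),'want',r)
E
```

```text
eef_pos: [351.2, -34.4, 144.2]
force: [-0.1, 0.7, -0.2]
grip_force: 0.0
tin [-3.5  6.2] [183.7 103.1] 89.4 lo [-54.7 -85.6] hi [48.9 98. ]
-65 -54.0 47.2
-55 -54.7 47.2
-45 -54.6 47.2
-10 -53.4 47.3
5 -53.4 48.1
15 -53.3 47.3
55 -54.5 48.1
65 -53.7 48.1
75 -53.6 48.9
t 21.4 pos [353.7 -34.9 144.7] rack [-208.8   26.4] yaw_y 110.4 F [0.8 0.5 0.1] gw 0.18 gf 0.0 j [-0.43  0.04  2.08 -0.    1.02 -2.36]
bolt top [nan nan] want (56, -102)
bolt scene [  57.9 -102.9] want (56, -102)
gate top [nan nan] want (-38, -108)
gate scene [ -38.8 -108.6] want (-38, -108)<stdin>:8: RuntimeWarning: Mean of empty slice.
  ret = ret.dtype.type(ret / rcount)
```

The middle tin is flush with its neighbours, the gate is out and the bolt is back. I'll nudge once more to feel for the back panel.

```bash
python3 -m handwheel '[[[0.65,0.8,0.14,0,0],[0.65,0.8,0.14,0,0],[0.65,0.8,0.14,-0.2,0],[0.65,0.14,0.08,-0.7,0],[0.65,0,0,-0.9,0],[0.65,0,0,-0.7,0],[0.65,0,0,-0.19,0],[0.65,0,0,0,0]]]' |grep -E 'pos|force:'; python3 -m handwheel '[[[0.65,0.16,0.06,0,0],[0.65,0.15,0.06,0,0],[0.65,0,0,0,0]]]' |grep -E 'pos|force:'; python3 -c "
from look import *
st();mv(-60,5)"
```

```text
eef_pos: [482.5, -9.7, 9.5]
force: [0.2, -0.1, 0.1]
grip_force: 0.0
eef_pos: [499.9, -3.7, 11.6]
force: [0.0, 0.0, 0.2]
grip_force: 0.0
t 22.6 pos [499.9  -3.7  11.6] rack [-60.9   4.4] yaw_y 110.5 F [0.  0.  0.2] gw 0.17 gf 0.0 j [-0.24  0.55  1.8   0.    0.79 -2.17]
units [0.01 0.02]
```

```bash
for i in 1; do python3 -m handwheel '[[[0.65,0.03,0.01,0,0],[0.65,0,0,0,0]]]' |grep -E 'pos|force:'; python3 -m handwheel '[[[0.65,0.02,0.01,0,0],[0.65,0,0,0,0]]]' |grep -E 'pos|force:'; done;  python3 -m handwheel '[[[0.65,-0.2,-0.07,0,0],[0.65,-0.2,-0.07,0,0],[0.65,0,0,0.6,0],[0.65,0,0,0.9,0],[0.65,-0.3,-0.1,0.9,0],[0.65,-0.6,-0.2,0.3,0],[0.65,-0.8,-0.1,0,0],[0.65,-0.8,-0.1,0,0],[0.65,0,0,0,0],[0.65,0,0,0,0]]]' |grep -E 'pos|force:'; python3 ext.py
```

```text
eef_pos: [499.8, -3.4, 10.7]
force: [-0.2, -0.5, 0.5]
grip_force: 0.0
eef_pos: [500.5, -2.9, 10.3]
force: [-0.4, -0.1, 0.3]
grip_force: 0.0
eef_pos: [355.0, -35.1, 145.5]
force: [0.1, 0.5, 0.5]
grip_force: 0.0
tin [-3.5  6.2] [183.7 102.6] 89.6 lo [-54.7 -85.6] hi [48.1 98. ]
-65 -54.0 47.2
-55 -54.7 47.2
-45 -53.8 47.2
-10 -53.4 47.3
5 -54.1 47.3
15 -54.0 47.3
55 -54.5 47.3
65 -54.5 48.1
75 -53.6 47.3
t 24.05 pos [355.7 -35.1 145.5] rack [-207.    25.5] yaw_y 110.5 F [ 0.  -0.4 -0.5] gw 0.17 gf 0.0 j [-0.43  0.04  2.07  0.    1.03 -2.36]
```

```bash
python3 -c "
from rig import ctrl
print(ctrl.finish_job())"
```

```text
the job is handed in; nothing more can be done
None
```

I handed the job in at about 24 s: the bolt is fully back and the gate fully out and left open. The third tin lies between the other two, flush with them, its far end within about 5 mm of the back panel by camera (I did not feel it touch).

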